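# Put the water tester away in its sleeve

### The job

Pull the pen-shaped water tester out of the small cylinder it stands in and slide it, tip first, into the storage sleeve lying on the bench. Push it fully home, feeling for the stop rather than ramming it (over 40 N would crack the sleeve): the ejector slide inside the sleeve must be driven all the way back, so that only the last few millimetres of the tester show at the mouth. Leave both cylinders, the glass rod in its cylinder, the beaker and the bottle standing where they are.

Things in the scene. Friction and masses are not known exactly. Their poses are not given: they have to be found in the camera images.
- tester: Pen-shaped water tester: round white barrel 20 mm in diameter, 160 mm long, about 60 g, balanced near mid-length. The first 20 mm taper to a flat steel tip 12 mm across; the other end is flat. Origin: centre of the tip's face; z runs from tip to flat end. Starts tip down in cylinder_a, leaning about 14 degrees on the rim in any direction, its top 80 mm standing out
- tester_end (a point): Centre of the tester's flat end (away from the tip), 160 mm from the tip along the axis
- cylinder_a: Loose small clear measuring cylinder with a wide white foot, holding the tester. Outer diameter 40 mm, bore 34 mm, 80 mm high, inner floor 8 mm above the bench, foot 72 mm across and 7.5 mm high; 350 g. Origin: centre of its underside, z up
- cylinder_b: A second cylinder of the same kind and size, holding a thin glass rod; leave it alone. Origin: centre of its underside, z up
- glass_rod: Plain glass stirring rod, 6 mm in diameter and 150 mm long, leaning in cylinder_b, its upper end about 150 mm above the bench; leave it alone. Origin: centre of its lower end, z along the rod
- beaker: Empty beaker, 68 mm across and 85 mm high; leave it alone. Origin: centre of its underside
- bottle: Amber bottle, 56 mm across and 130 mm high; leave it alone. Origin: centre of its underside
- sleeve_mouth (a point): Centre of the mouth of the sleeve's bore, 40 mm above the bench, on the line where the lying tester's axis runs; x points level into the bore, z up. Bore 23 mm wide, 22.5 mm high, its floor 30 mm above the bench. When home, the tester's tip is 152 mm inside the mouth and its flat end stands 8 mm out of it
- sleeve: Storage sleeve: grey plastic block fixed to the bench, 33 mm wide, 57 mm high, bored along x; origin on the bench under the mouth, x into the bore. Closed from the mouth to 172 mm, there with a bench flange 66 mm wide, 6 mm thick. Before the mouth (-x) the bore floor goes on 70 mm as an open cradle with side walls 23 mm apart and only 4 mm high (34 mm above the bench); beyond it bare bench
- ejector (a joint): Black ejector slide in the bore, with a tab showing through a slot in the roof (tab top 63 mm above the bench). 0: its face is 102 mm inside the mouth; 0.050 m: fully back against its stop, face 152 mm inside. It starts anywhere from 0 to 0.03, has no spring, resists being pushed with about 4 N of friction and stays where left
Things that resemble listed ones, but are neither listed nor needed, are in the scene too. There is more than one size of the tester; the one meant has the size given above.

How it is judged:
On the way, in this order (a step that is already met when the one before it is completed fails the run):
1. the tester is drawn out of its cylinder: its tip is higher than 85 mm above the bench (height (world z) of tester above 0.085 m), for 0.1 s.
2. the tester's tip is inside the sleeve's mouth, at least 5 mm deep (x of tester in the frame of sleeve_mouth above 0.005 m and y of tester in the frame of sleeve_mouth between -0.007 and 0.007 m and z of tester in the frame of sleeve_mouth between -0.008 and 0.008 m), for 0.1 s.
At the end, for the whole second after the job is handed in: Tester in the sleeve tip first and at rest, tip 147.5 mm or more inside, within 7 mm sideways, 8 mm in height and 0.08 rad of the bore axis; ejector at 45.5 mm or more; cylinders, beaker, bottle upright (0.2 rad), moved under 40 mm; glass rod in its cylinder (foot below 30 mm, tilt under 0.7 rad) (x of tester in the frame of sleeve_mouth above 0.1475 m and value of joint ejector above 0.0455 m and y of tester in the frame of sleeve_mouth between -0.007 and 0.007 m and z of tester in the frame of sleeve_mouth between -0.008 and 0.008 m and angle between the z axis of tester and the x axis of sleeve_mouth, either way round below 0.08 rad and linear speed of tester below 0.02 m/s and angle between each of cylinder_a, cylinder_b, beaker, bottle's own z axis and vertical below 0.2 rad and distance of each of cylinder_a, cylinder_b, beaker, bottle from where it was at the start of the episode below 0.04 m and height (world z) of glass_rod below 0.03 m and angle between glass_rod's own z axis and vertical below 0.7 rad); the robot touches nothing.
It fails at once if the tester is pressed against the sleeve or its ejector with more than 40 N (contact force between tester and sleeve above 40 N).
It fails at once if a cylinder, the beaker or the bottle is tipped by more than 0.5 rad (angle between any of cylinder_a, cylinder_b, beaker, bottle's own z axis and vertical above 0.5 rad).
It also fails if it takes over 66 s, if anything falls off the work surface, if the arm or the gripper's body presses on something with over 40 N, if the wrist force passes 120 N, or if a joint passes its speed limit or range.

### The arm

A 7-joint arm with a two-finger parallel gripper is mounted at the origin on the work surface. World frame = base frame: x ahead of the robot, y to its left, z up, the work surface at z = 0. Lengths are in m, angles in rad, forces in N, time in s.
With the tool pointing down it reaches from about 0.425 to 0.825 m from the base axis. Payload 3.6 kg.
Tool frame: the origin (TCP) lies midway between the tips of the shut fingers; the grasp point (between the pads) lies 19 mm behind it; z points along the fingers, y is the line along which they close (so a half turn about z gives the same grasp; the last joint's range is limited). The gripper opens to 93 mm and grips with 3 to 60 N. Pads are 15 mm wide; open, the fingers measure 128 mm over their backs; the gripper's body (75 mm by 188 mm) begins 65 mm behind the grasp point.
Start: joints at [1.125, 0.615, -0.013, 1.423, 0.008, 1.103, -0.04], TCP at [0.265, -0.594, 0.219] pointing down, gripper open.
Joint ranges: [-3.12, 3.12], [-0.3, 2.06], [-1.34, 1.32], [0.26, 2.42], [-1.36, 4.5], [0.01, 1.98], [-2.84, 2.84]. Speed limits (rad/s): [2.79, 2.79, 3.14, 3.14, 3.14, 3.14, 3.14].

### API

Orientations are given as a unit quaternion [x, y, z, w].
In Python, from station import manip, eyes, hand_in gives the robot as it stands.
- The arm moves only by the tool drive_tool, never from a script. Its argument "series" is a list of rows, each an object of numbers: "x", "y", "z": the shift along the world's x, y, z in cm; "wx", "wy", "wz": the turn, a rotation vector about the world's x, y, z in degrees. A call has 1 to 12 rows; each row is the pose to reach, as a shift and turn from the pose commanded when the call began; what a row does not reach only later rows make up. A row lasts 1/10 s, in which the tool goes at most 50 mm and 8.59 degrees, less where a joint would pass 70% of its speed; a pose out of reach is approached as far as the arm can. A call with a gripper value outside its range is refused whole. "claw" is the opening, from 0 (shut) to 1 (fully open), set as the call begins (left out, the last holds). The fingers move at their own pace and stop on an object; "grip_force" is the grip in N (left out, the last holds). Time passes only in rows, so rows that repeat a pose let the fingers close. It gives the time, the measured TCP pose, the force, the opening and the grip force at its end, in the units of the state.
- manip.sense(): the state, without advancing time (a new reading comes with each control period).
- eyes.camera(name): name is "side" or "top"; returns a dict with "image" (400x640x3 uint8, red, green, blue), "vertical_fov" (degrees; the focal length in pixels is half the picture's height over the tangent of half this angle, whatever the lens; pixels are square), "cx", "cy" (the principal point, pixels), "rvec" (rotation vector, rad) and "tvec" (3), from world to camera coordinates, as OpenCV has them. Camera axes: x right, y down, z forward; pixel columns grow to the right and rows downward; lengths in m; the calibration is good to about 2 mm. A picture is of the moment at which its call begins. There is no depth.
- hand_in(): hands the job in; it is judged then, once.
The state is a dict: "t": time; "q": joint angles; "qvel": joint speeds; "tau": joint torques, N m; "position": TCP position; "ee_rot": TCP orientation; "contact_force": force on the tool from outside, world axes, zero at the start; "wrist_torque": the same for the moment, N m; "gripper_width": finger opening in m; "grasp_force": force on a finger pad.
Only numpy, scipy, OpenCV 4.12 (cv2) and the standard library are available. Lean on these libraries where they do the work, as an engineer would, in place of code of your own. Each camera call takes 0.05 s, during which the arm holds its last target. There are 200 camera calls.

## Working session

There is one attempt and no reset: what is moved stays moved. The work goes in short steps, Python scripts to look and compute and a tool call to move; the robot and the scene stay as the last step left them, time stands still between calls to the robot, and variables do not carry over. Pictures are saved under pics/ and viewed, at most 12 in all, crops included, and the job is handed in when it is done.

Besides the shell and the picture viewer there is one more tool, called after "Emit:" by a JSON object that holds its "name" and its "arguments". drive_tool: Moves the arm, as the interface text tells. Its arguments: {"type":"object","properties":{"series":{"type":"array","items":{"type":"object","properties":{"x":{"type":"number"},"y":{"type":"number"},"z":{"type":"number"},"wx":{"type":"number"},"wy":{"type":"number"},"wz":{"type":"number"}}}},"claw":{"type":"number"},"grip_force":{"type":"number"}},"required":["series"]}

```bash
mkdir -p pics; cat > h.py <<'E'
import numpy as np, cv2
from station import manip, eyes, hand_in
def cam(n):
    c=eyes.camera(n); im=c["image"]; f=im.shape[0]/2/np.tan(np.radians(c["vertical_fov"])/2)
    R=cv2.Rodrigues(np.array(c["rvec"],float))[0]; t=np.array(c["tvec"],float).ravel()
    K=np.array([[f,0,c["cx"]],[0,f,c["cy"]],[0,0,1.]])
    return dict(im=im,K=K,R=R,t=t,C=-R.T@t, keys=list(c.keys()))
def ray(c,p): 
    d=c["R"].T@np.linalg.solve(c["K"],[p[0],p[1],1.]); return d/np.linalg.norm(d)
def onz(c,p,z):
    d=ray(c,p); return c["C"]+d*(z-c["C"][2])/d[2]
def tri(c1,p1,c2,p2):
    d1,d2=ray(c1,p1),ray(c2,p2); s=np.linalg.lstsq(np.c_[d1,-d2],c2["C"]-c1["C"],rcond=None)[0]
    a=c1["C"]+s[0]*d1; b=c2["C"]+s[1]*d2; return (a+b)/2, np.linalg.norm(a-b)
def proj(c,P):
    q=c["K"]@(c["R"]@np.array(P,float)+c["t"]); return q[:2]/q[2]
def save(c,n): cv2.imwrite(n,c["im"][:,:,::-1])
E
python3 - <<'E'
from h import *
for n in("side","top"):
    c=cam(n); save(c,f"pics/{n}0.png"); print(n,c["C"],c["R"][2],c["K"][0],c["keys"])
print(manip.sense())
E
```

```text
side [0.18811268 0.89353763 0.84257889] [ 0.25286344 -0.75158287 -0.60924812] [476.94143058   0.         319.60251104] ['image', 'vertical_fov', 'cx', 'cy', 'rvec', 'tvec']
top [ 0.27282882 -0.00284482  1.44846364] [ 0.14950752 -0.00935891 -0.9887163 ] [504.96837963   0.         325.40465894] ['image', 'vertical_fov', 'cx', 'cy', 'rvec', 'tvec']
{'t': 0.1, 'q': array([ 1.12450125,  0.61580613, -0.0126471 ,  1.42469361,  0.00816682,
        1.10339093, -0.04039551]), 'qvel': array([ 1.29851611e-03, -3.36538505e-03,  3.79377696e-04, -2.67717217e-03,
        8.31367026e-05,  3.80329648e-04,  2.32045006e-04]), 'tau': array([ 1.71335574e-03, -4.60042620e+01,  2.10092613e-01, -1.66245693e+01,
       -6.12434372e-02,  1.69888500e-02,  1.07250598e-04]), 'position': array([ 0.26465092, -0.59292846,  0.21762249]), 'ee_rot': array([ 9.78038648e-01,  2.08420587e-01, -2.67416028e-04, -1.09114679e-03]), 'contact_force': array([-0.06876059, -0.01574707, -0.19813866]), 'wrist_torque': array([-0.01291   , -0.00728997, -0.03438922]), 'grasp_force': 0.0, 'gripper_width': 0.09297579696723564}
```

View pics/side0.png

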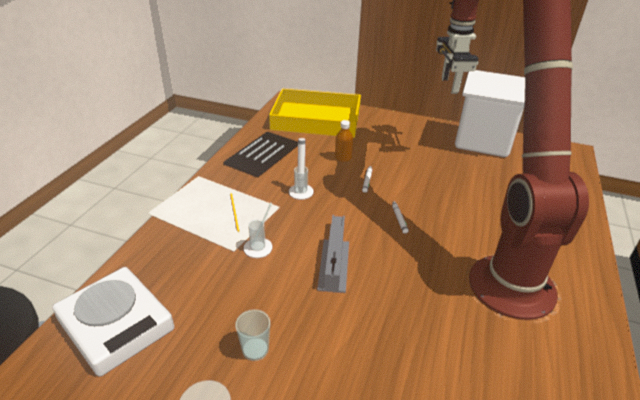

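View pics/top0.png

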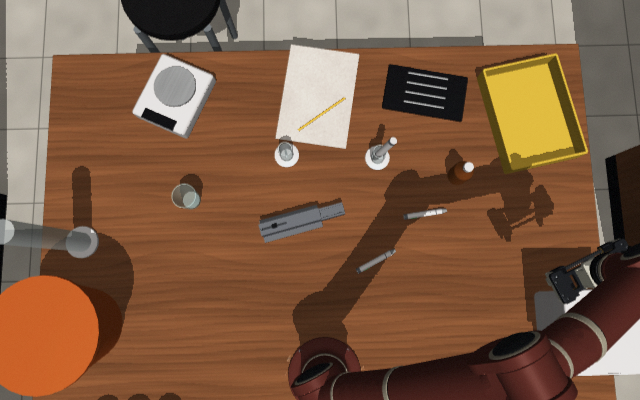

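The tester stands in cylinder_a (top view (377,155), end near (392,142); side view (301,145)). The sleeve has its cradle at the right end in the top view (345,208), with the bore pointing left (+y). I'll zoom in next.

```bash
python3 - <<'E'
from h import *
a=cam("top"); b=cam("side")
def z(im,x0,y0,w,h,s): return cv2.resize(im[y0:y0+h,x0:x0+w],None,fx=s,fy=s,interpolation=cv2.INTER_CUBIC)[:,:,::-1]
top=z(a["im"],250,120,160,130,5)[:590]
cv2.imwrite("pics/topz.png",top)
L=z(b["im"],270,130,60,75,7.9); R=z(b["im"],310,205,50,95,6.2)
H=590
pad=lambda i:cv2.copyMakeBorder(i,0,max(0,H-i.shape[0]),0,0,cv2.BORDER_CONSTANT)[:H]
cv2.imwrite("pics/sidez.png",np.hstack([pad(L),pad(R)]))
E
```

```text
(no output)
```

View pics/topz.png

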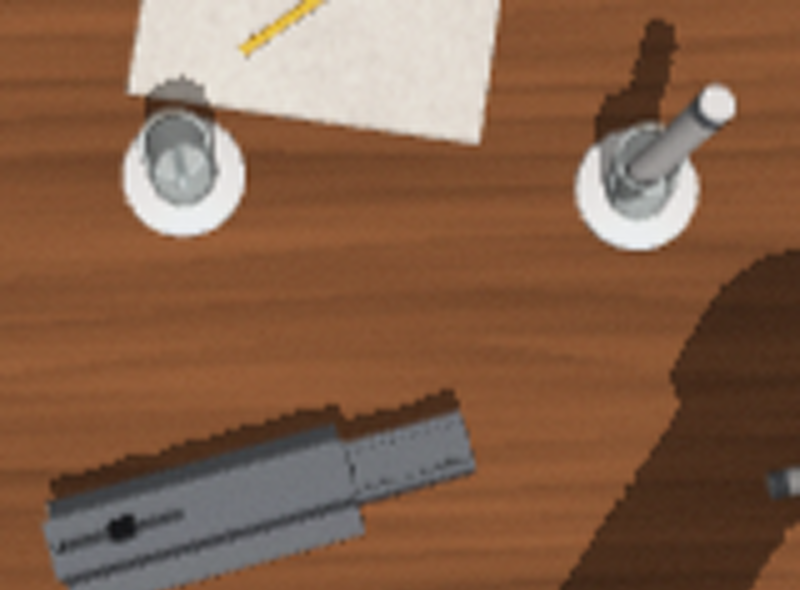

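View pics/sidez.png

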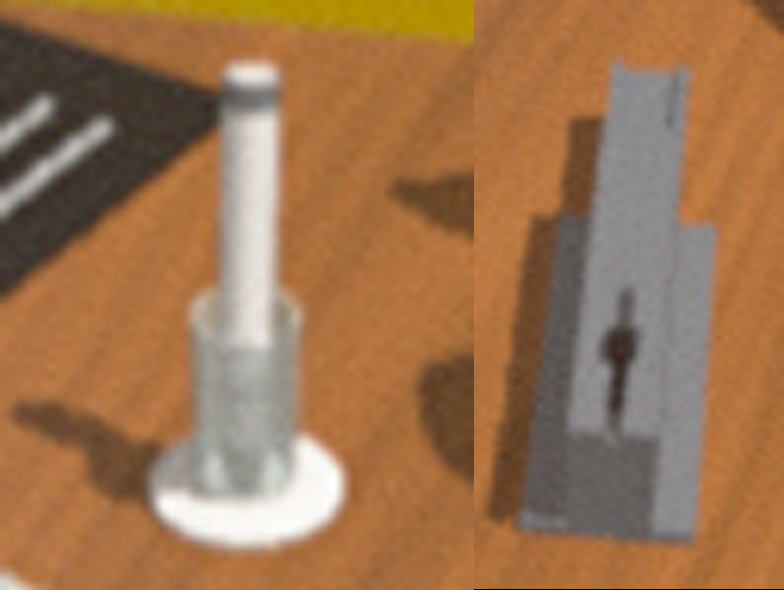

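Top zoom: tester end centre (717,105), foot centre (637,190), sleeve cradle end corners (458,410) and (475,468), ejector tab (120,527). Side zoom: tester end centre (252,72), barrel axis runs to (248,340), cradle end corners (613,65) and (690,68). Next is a fit of the poses.

```bash
python3 - <<'E'
from h import *
from scipy.optimize import least_squares
a=cam("top"); b=cam("side")
T=lambda X,Y:np.array([250+(X-2)/5,120+(Y-2)/5]); S1=lambda X,Y:np.array([270+(X-3.5)/7.9,130+(Y-3.5)/7.9]); S2=lambda X,Y:np.array([310+(X-476.5)/6.2,205+(Y-2.5)/6.2])
obs=[(a,T(458,410),(-70,-16.5,34)),(a,T(475,468),(-70,16.5,34)),(a,T(362,535),(0,33,3)),(a,T(48,520),(172,-16.5,57)),(a,T(65,583),(172,16.5,57)),
(b,S2(613,65),(-70,-16.5,34)),(b,S2(690,68),(-70,16.5,34)),(b,S2(568,432),(172,-16.5,57)),(b,S2(660,437),(172,16.5,57)),(b,S2(520,520),(172,-33,3)),(b,S2(695,540),(172,33,3)),(b,S2(555,215),(0,-33,3)),(b,S2(717,228),(0,33,3))]
def W(p,l):
    c,s=np.cos(p[2]),np.sin(p[2]); x,y,z=np.array(l)/1000; return [p[0]+c*x-s*y,p[1]+s*x+c*y,z]
f=lambda p:np.concatenate([proj(c,W(p,l))-o for c,o,l in obs])
r=least_squares(f,[.43,.0,1.8],loss="soft_l1"); print("sleeve",r.x,np.degrees(r.x[2])); print(r.fun.reshape(-1,2).round(1).tolist())
p=r.x
et=onz(a,T(120,527),.063); es=onz(b,S2(622,345),.063); u=np.array([np.cos(p[2]),np.sin(p[2])])
print("tab x",(et[:2]-p[:2])@u,(es[:2]-p[:2])@u)
print("footA",onz(a,T(637,190),.0075),onz(b,S1(248,490),.0075)); print("footB",onz(a,T(184,176),.0075))
E,g=tri(a,T(717,105),b,S1(252,72)); print("end",E,g)
n1=np.cross(ray(a,T(717,105)),ray(a,T(642,173))); n2=np.cross(ray(b,S1(252,72)),ray(b,S1(248,340)))
d=np.cross(n1,n2); d/=np.linalg.norm(d); d*=np.sign(d[2]); print("dir",d,np.degrees(np.arccos(d[2])),"tip",E-.16*d)
E
```

```text
sleeve [0.43864173 0.00228872 1.81827312] 104.17937581116304
[[0.3, -0.6], [0.2, -1.0], [0.4, -1.1], [-1.6, -0.4], [-2.0, -1.5], [0.5, -0.7], [0.3, -0.2], [0.3, -0.6], [0.1, -0.2], [0.3, 0.8], [0.4, 0.1], [1.1, 0.6], [0.2, 0.5]]
tab x 0.13039077988868034 0.13312910375008036
footA [ 0.60108186 -0.17008454  0.0075    ] [ 0.60144799 -0.16022548  0.0075    ]
footB [0.61583059 0.09431181 0.0075    ]
end [ 0.61153706 -0.19521779  0.16466516] 0.0035404801321836186
dir [ 0.07431154 -0.23215126  0.96983689] 14.108259447229884 tip [ 0.59964722 -0.15807359  0.00949126]
```

```bash
cat >> h.py <<'E'
from scipy.spatial.transform import Rotation as Ro
def frame(z,y):
    z=np.array(z,float);z/=np.linalg.norm(z);y=np.array(y,float);y-=z*(y@z);y/=np.linalg.norm(y);return Ro.from_matrix(np.c_[np.cross(y,z),y,z])
def go(R,P):
    s=manip.sense();print("shift cm",((np.array(P)-s["position"])*100).round(2),"turn deg",np.degrees((R*Ro.from_quat(s["ee_rot"]).inv()).as_rotvec()).round(2))
E
python3 - <<'E'
from h import *
az=np.radians(107.75); u=np.array([np.cos(az),np.sin(az),0]); w=np.array([u[1],-u[0],0])
ph=np.radians(40); tz=-np.cos(ph)*np.array([0,0,1])-np.sin(ph)*u
d=np.array([.0743,-.2322,.9698]);E=np.array([.6115,-.1952,.1647]);G=E-.017*d
for s in(1,-1):
    R=frame(tz,s*w); print(s); go(R,G+.019*tz); go(R,G-.10*tz)
E
```

```text
1
shift cm [34.91 39.04 -8.46] turn deg [-39.87  17.78  80.03]
shift cm [32.58 46.33  0.66] turn deg [-39.87  17.78  80.03]
-1
shift cm [34.91 39.04 -8.46] turn deg [-18.4  -41.   -91.98]
shift cm [32.58 46.33  0.66] turn deg [-18.4  -41.   -91.98]
```

Emit:
{"name": "drive_tool", "arguments": {"series": [{"z": 5}, {"x": 4, "y": 4, "z": 9, "wx": -4, "wy": 2, "wz": 8}, {"x": 7, "y": 7.5, "z": 9, "wx": -8, "wy": 3.6, "wz": 16}, {"x": 10, "y": 11, "z": 9, "wx": -12, "wy": 5.3, "wz": 24}, {"x": 13, "y": 15, "z": 9, "wx": -16, "wy": 7.1, "wz": 32}, {"x": 16, "y": 19, "z": 9, "wx": -20, "wy": 8.9, "wz": 40}, {"x": 19, "y": 23, "z": 9, "wx": -24, "wy": 10.7, "wz": 48}, {"x": 22, "y": 27, "z": 9, "wx": -28, "wy": 12.4, "wz": 56}, {"x": 25, "y": 31, "z": 9, "wx": -32, "wy": 14.2, "wz": 64}, {"x": 28, "y": 35, "z": 9, "wx": -36, "wy": 16, "wz": 72}, {"x": 30, "y": 39, "z": 9, "wx": -39.9, "wy": 17.8, "wz": 80}, {"x": 31, "y": 43, "z": 9, "wx": -39.9, "wy": 17.8, "wz": 80}], "claw": 1}}

```text
$.series[0]: bad value
```

Emit:
{"name": "drive_tool", "arguments": {"series": [{"x": 1.5, "y": 3, "z": -4}, {"x": 1.5, "y": 3, "z": -4}, {"x": 1.5, "y": 3, "z": -4}, {"x": 1.5, "y": 3, "z": -4}, {"x": 1.5, "y": 3, "z": -4}]}}

```text
$.series[0]: bad value
```

```bash
python3 - <<'E'
from h import *
print(manip.sense()["q"].round(2))
az=np.radians(107.75); u=np.array([np.cos(az),np.sin(az),0]); w=np.array([u[1],-u[0],0])
ph=np.radians(40); tz=-np.cos(ph)*np.array([0,0,1])-np.sin(ph)*u
d=np.array([.0743,-.2322,.9698]);E=np.array([.6115,-.1952,.1647]);G=E-.017*d
R=frame(tz,w); go(R,G-.06*tz); go(R,G+.019*tz)
a=cam("top");b=cam("side");
o=np.zeros((600,800,3),np.uint8)
z=lambda im:cv2.resize(im,(400,600))
o=np.hstack([cv2.resize(a["im"][80:240,300:460],(400,400)),cv2.resize(b["im"][70:230,220:380],(400,400))])
cv2.imwrite("pics/pre.png",o[:,:,::-1])
E
```

```text
[ 1.12  0.62 -0.01  1.42  0.01  1.1  -0.04]
shift cm [33.36 43.88 -2.41] turn deg [-39.87  17.78  80.03]
shift cm [34.91 39.04 -8.46] turn deg [-39.87  17.78  80.03]
```

View pics/pre.png

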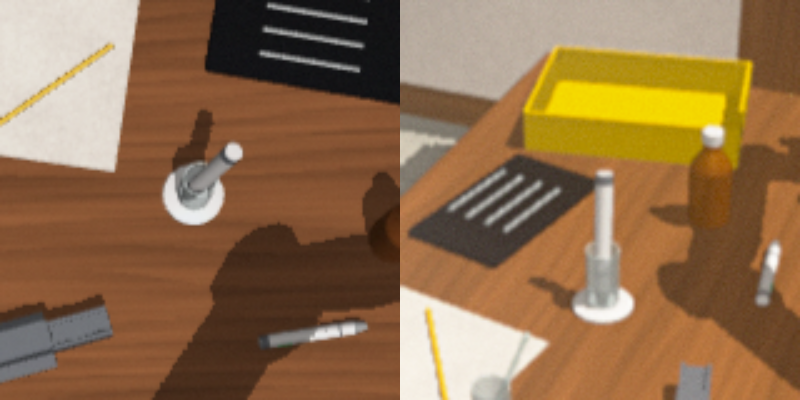

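The rows were refused, so the arm hasn't moved and the tester still stands in place (crop (232,152)). I'll give all six numbers in every row.

Emit:
{"name": "drive_tool", "arguments": {"series": [{"x": 0, "y": 0, "z": 5, "wx": 0, "wy": 0, "wz": 0}, {"x": 4, "y": 4, "z": 9, "wx": -4, "wy": 2, "wz": 8}, {"x": 7, "y": 7.5, "z": 9, "wx": -8, "wy": 3.6, "wz": 16}, {"x": 10, "y": 11, "z": 9, "wx": -12, "wy": 5.3, "wz": 24}, {"x": 13, "y": 15, "z": 9, "wx": -16, "wy": 7.1, "wz": 32}, {"x": 16, "y": 19, "z": 9, "wx": -20, "wy": 8.9, "wz": 40}, {"x": 19, "y": 23, "z": 9, "wx": -24, "wy": 10.7, "wz": 48}, {"x": 22, "y": 27, "z": 9, "wx": -28, "wy": 12.4, "wz": 56}, {"x": 25, "y": 31, "z": 9, "wx": -32, "wy": 14.2, "wz": 64}, {"x": 28, "y": 35, "z": 9, "wx": -36, "wy": 16, "wz": 72}, {"x": 30, "y": 39, "z": 9, "wx": -39.9, "wy": 17.8, "wz": 80}, {"x": 31, "y": 43, "z": 9, "wx": -39.9, "wy": 17.8, "wz": 80}], "claw": 1}}

```text
t: 1.6
position: [0.5764, -0.1603, 0.3083]
ee_rot: [0.551, 0.761, -0.201, 0.278]
contact_force: [0.4, -0.2, -0.0]
gripper_width: 0.0931
grasp_force: 0.0
```

```bash
cat > pre.py <<'E'
from h import *
print(manip.sense()["q"].round(2))
az=np.radians(107.75); u=np.array([np.cos(az),np.sin(az),0]); w=np.array([u[1],-u[0],0])
ph=np.radians(40); tz=-np.cos(ph)*np.array([0,0,1])-np.sin(ph)*u
d=np.array([.0743,-.2322,.9698]);E=np.array([.6115,-.1952,.1647]);G=E-.017*d
R=frame(tz,w); go(R,G-.06*tz); go(R,G+.019*tz)
E
python3 pre.py
```

```text
[ 0.05  0.4  -0.22  1.79  0.93  1.06 -0.35]
shift cm [  2.21   0.57 -11.42] turn deg [ 0.08  0.03 -0.39]
shift cm [  3.76  -4.26 -17.47] turn deg [ 0.08  0.03 -0.39]
```

Emit:
{"name": "drive_tool", "arguments": {"series": [{"x": 1, "y": 0.6, "z": -4, "wx": 0, "wy": 0, "wz": 0}, {"x": 2.2, "y": 0.6, "z": -8, "wx": 0, "wy": 0, "wz": 0}, {"x": 2.2, "y": 0.6, "z": -11.4, "wx": 0, "wy": 0, "wz": 0}, {"x": 2.7, "y": -1, "z": -13.4, "wx": 0, "wy": 0, "wz": 0}, {"x": 3.2, "y": -2.6, "z": -15.4, "wx": 0, "wy": 0, "wz": 0}, {"x": 3.7, "y": -4.2, "z": -17.4, "wx": 0, "wy": 0, "wz": 0}, {"x": 3.7, "y": -4.2, "z": -17.4, "wx": 0, "wy": 0, "wz": 0}, {"x": 3.7, "y": -4.2, "z": -17.4, "wx": 0, "wy": 0, "wz": 0}]}}

```text
t: 2.4
position: [0.612, -0.2052, 0.1347]
ee_rot: [0.554, 0.759, -0.201, 0.277]
contact_force: [0.0, -0.0, -0.2]
gripper_width: 0.093
grasp_force: 0.0
```

```bash
python3 pre.py; python3 - <<'E'
from h import *
a=cam("top");b=cam("side")
o=np.hstack([cv2.resize(a["im"][90:190,340:440],(400,400)),cv2.resize(b["im"][110:210,250:350],(400,400))])
cv2.imwrite("pics/grasp.png",o[:,:,::-1])
E
```

```text
[ 0.06  0.67 -0.12  1.88  1.2   0.81 -0.69]
shift cm [-1.35  5.07  5.95] turn deg [-0.    0.04  0.  ]
shift cm [ 0.2   0.23 -0.11] turn deg [-0.    0.04  0.  ]
```

View pics/grasp.png

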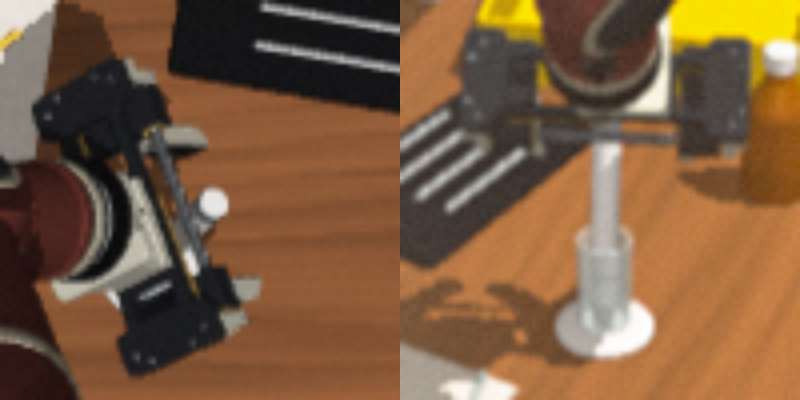

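The tester's end (crop (213,205)) sits between the open fingers. Now close and draw it out along its axis.

Emit:
{"name": "drive_tool", "arguments": {"series": [{"x": 0.2, "y": 0.2, "z": -0.1, "wx": 0, "wy": 0, "wz": 0}, {"x": 0.2, "y": 0.2, "z": -0.1, "wx": 0, "wy": 0, "wz": 0}, {"x": 0.2, "y": 0.2, "z": -0.1, "wx": 0, "wy": 0, "wz": 0}, {"x": 0.2, "y": 0.2, "z": -0.1, "wx": 0, "wy": 0, "wz": 0}, {"x": 0.2, "y": 0.2, "z": -0.1, "wx": 0, "wy": 0, "wz": 0}, {"x": 0.2, "y": 0.2, "z": -0.1, "wx": 0, "wy": 0, "wz": 0}, {"x": 0.2, "y": 0.2, "z": -0.1, "wx": 0, "wy": 0, "wz": 0}, {"x": 0.2, "y": 0.2, "z": -0.1, "wx": 0, "wy": 0, "wz": 0}, {"x": 0.2, "y": 0.2, "z": -0.1, "wx": 0, "wy": 0, "wz": 0}, {"x": 0.2, "y": 0.2, "z": -0.1, "wx": 0, "wy": 0, "wz": 0}], "claw": 0, "grip_force": 30}}

```text
t: 3.5
position: [0.614, -0.2035, 0.1337]
ee_rot: [0.554, 0.759, -0.201, 0.277]
contact_force: [0.3, 0.5, 0.5]
gripper_width: 0.019
grasp_force: 29.9
```

Emit:
{"name": "drive_tool", "arguments": {"series": [{"x": 0.1, "y": -0.2, "z": 1, "wx": 0, "wy": 0, "wz": 0}, {"x": 0.2, "y": -0.7, "z": 3, "wx": 0, "wy": 0, "wz": 0}, {"x": 0.4, "y": -1.2, "z": 5, "wx": 0, "wy": 0, "wz": 0}, {"x": 0.5, "y": -1.7, "z": 7, "wx": 0, "wy": 0, "wz": 0}, {"x": 0.7, "y": -2.2, "z": 9, "wx": 0, "wy": 0, "wz": 0}, {"x": 0.8, "y": -2.6, "z": 11, "wx": 0, "wy": 0, "wz": 0}, {"x": 0.9, "y": -2.8, "z": 13, "wx": 0, "wy": 0, "wz": 0}, {"x": 0.9, "y": -2.8, "z": 15, "wx": 0, "wy": 0, "wz": 0}, {"x": 0.9, "y": -2.8, "z": 15, "wx": 0, "wy": 0, "wz": 0}, {"x": 0.9, "y": -2.8, "z": 15, "wx": 0, "wy": 0, "wz": 0}]}}

```text
t: 4.5
position: [0.6225, -0.2314, 0.283]
ee_rot: [0.554, 0.759, -0.201, 0.276]
contact_force: [-0.8, -0.0, -0.7]
gripper_width: 0.0192
grasp_force: 29.9
```

```bash
python3 - <<'E'
from h import *
a=cam("top");b=cam("side")
print(manip.sense()["position"])
o=np.hstack([cv2.resize(a["im"][80:200,330:450],(400,400)),cv2.resize(b["im"][40:200,240:400],(400,400))])
cv2.imwrite("pics/lift.png",o[:,:,::-1])
E
```

```text
[ 0.62208106 -0.23131426  0.2818599 ]
```

View pics/lift.png

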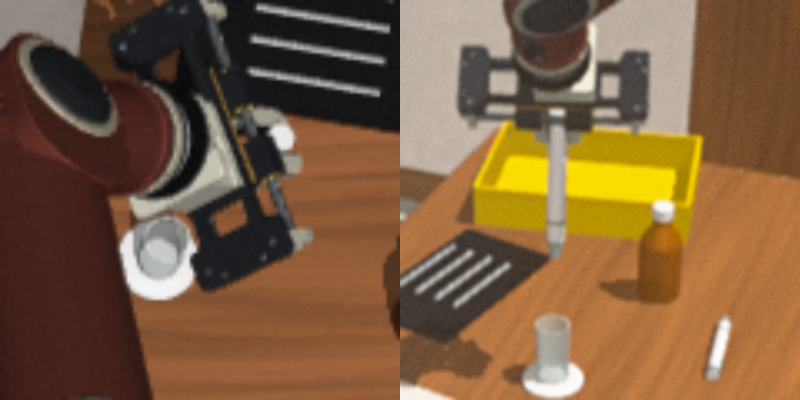

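The tester is drawn out and hangs from the gripper. In the side crop its tip is at (555,252), and cylinder_a still stands. Next I'll check the in-hand angle and plan the turn.

```bash
cat >> h.py <<'E'
SL=np.array([.4386,.0023]); SAZ=np.radians(104.18)
U=np.array([np.cos(SAZ),np.sin(SAZ),0]); Wd=np.array([U[1],-U[0],0]); Z=np.array([0,0,1.])
def target(th,L,px,z,dy=0,yaw=0):
    "tip at px along sleeve, axis height z; th: angle tool z to tip dir; L grasp dist from tip; returns pose"
    R0=Ro.from_rotvec([0,0,yaw]); u=R0.apply(U); w=R0.apply(Wd)
    tz=np.cos(th)*u-np.sin(th)*Z; R=frame(tz,w)
    tip=np.r_[SL,z]+px*U+dy*Wd
    return R,tip-L*u+.019*tz
E
python3 - <<'E'
from h import *
b=cam("side");a=cam("top");s=manip.sense();R=Ro.from_quat(s["ee_rot"]);p=s["position"]
y=R.as_matrix()[:,1]; tz=R.as_matrix()[:,2]
def hit(c,px): d=ray(c,px); return c["C"]+d*(((p-c["C"])@y)/(d@y))
tip=hit(b,(302,141.5)); G=p-.019*tz; E2=onz(a,(414.4,120.9),.32)
v=tip-G; print("tip",tip,"L",np.linalg.norm(v),"theta",np.degrees(np.arccos(v@tz/np.linalg.norm(v))),"endest",E2, "tester dir", (G-tip)/np.linalg.norm(v))
print("decoys",[onz(a,q,.01).round(3) for q in((404,216),(447,211),(358,271),(394,252))])
th=np.radians(54)
for px,z in((-.06,.12),(-.06,.05)): go(*target(th,.143,px,z))
E
```

```text
tip [ 0.60462444 -0.17692812  0.16753132] L 0.1366353717990081 theta 59.19821839534527 endest [ 0.61467337 -0.22395534  0.32      ] tester dir [ 0.10236367 -0.31309639  0.94418872]
decoys [array([ 0.427, -0.24 ,  0.01 ]), array([ 0.439, -0.365,  0.01 ]), array([ 0.275, -0.103,  0.01 ]), array([ 0.326, -0.207,  0.01 ])]
shift cm [-13.67   4.77 -17.74] turn deg [73.07 20.81 -3.13]
shift cm [-13.67   4.77 -24.74] turn deg [73.07 20.81 -3.13]
```

Emit:
{"name": "drive_tool", "arguments": {"series": [{"x": -1, "y": 0, "z": 0, "wx": 8, "wy": 2.3, "wz": -0.3}, {"x": -2, "y": 0, "z": 0, "wx": 16, "wy": 4.6, "wz": -0.7}, {"x": -4, "y": 1, "z": 0, "wx": 24, "wy": 6.9, "wz": -1}, {"x": -6, "y": 2, "z": 0, "wx": 32, "wy": 9.2, "wz": -1.4}, {"x": -8, "y": 3, "z": 0, "wx": 40, "wy": 11.5, "wz": -1.7}, {"x": -10, "y": 4, "z": -2, "wx": 48, "wy": 13.8, "wz": -2.1}, {"x": -12, "y": 4.8, "z": -4, "wx": 56, "wy": 16.1, "wz": -2.4}, {"x": -13.7, "y": 4.8, "z": -7, "wx": 63, "wy": 18, "wz": -2.7}, {"x": -13.7, "y": 4.8, "z": -10, "wx": 70, "wy": 20, "wz": -3}, {"x": -13.7, "y": 4.8, "z": -13, "wx": 70, "wy": 20, "wz": -3}, {"x": -13.7, "y": 4.8, "z": -16, "wx": 70, "wy": 20, "wz": -3}, {"x": -13.7, "y": 4.8, "z": -17, "wx": 70, "wy": 20, "wz": -3}]}}

```text
t: 5.9
position: [0.4836, -0.1837, 0.1098]
ee_rot: [0.59, 0.756, 0.173, -0.225]
contact_force: [-0.5, 0.7, -0.6]
gripper_width: 0.0192
grasp_force: 29.9
```

```bash
python3 - <<'E'
from h import *
a=cam("top");b=cam("side");s=manip.sense()
print(s["position"],s["q"].round(2)); R=Ro.from_quat(s["ee_rot"]); print(R.as_matrix()[:,1:].round(3).tolist())
o=np.hstack([cv2.resize(a["im"][160:250,300:390],(400,400),interpolation=2),cv2.resize(b["im"][140:240,290:390],(400,400),interpolation=2)])
cv2.imwrite("pics/turn.png",o[:,:,::-1])
E
```

```text
[ 0.48494767 -0.1832735   0.11218537] [ 0.87  0.83 -0.55  1.62 -0.06  1.14  0.68]
[[0.969, -0.135], [0.245, 0.526], [-0.002, -0.84]]
```

View pics/turn.png

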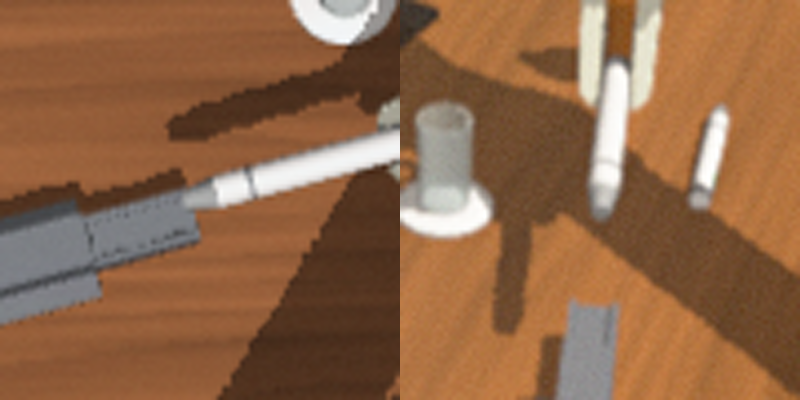

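Tip at top crop (185,199), i.e. image (341.6,204.8), and side crop (200,215), i.e. image (340,193.7). The barrel is close to level and lined up above the cradle. I'll triangulate the axis.

```bash
python3 - <<'E'
from h import *
a=cam("top");b=cam("side");s=manip.sense();p=s["position"];M=Ro.from_quat(s["ee_rot"]).as_matrix()
t=lambda x,y:(300+(x-2)*.225,160+(y-2)*.225); q=lambda x,y:(290+(x-1.5)/4,140+(y-1.5)/4)
T,g=tri(a,t(186,199),b,q(200,214)); print("tip",T,g)
n1=np.cross(ray(a,t(186,199)),ray(a,t(390,148))); n2=np.cross(ray(b,q(200,214)),ray(b,q(217,68)))
d=np.cross(n1,n2); d/=np.linalg.norm(d); d*=np.sign(d[1]); print("tipdir",d,"az",np.degrees(np.arctan2(d[1],d[0])),"pitch",np.degrees(np.arcsin(d[2])))
G=p-.019*M[:,2]; v=T-G; print("G->tip",np.linalg.norm(v),v/np.linalg.norm(v),"az",np.degrees(np.arctan2(v[1],v[0])),"pitch",np.degrees(np.arcsin(v[2]/np.linalg.norm(v))))
print("theta",np.degrees(np.arccos(M[:,2]@v/np.linalg.norm(v))), "offset tool y",v@M[:,1])
r=T[:2]-SL; print("sleeve frame x,lat(+Wd)",r@U[:2],r@Wd[:2],"tool az",np.degrees(np.arctan2(M[1,2],M[0,2])))
# reproject sleeve checks in top
for l in((-.07,.0165,.034),(-.07,-.0165,.034),(0,0,.0)): print(proj(a,np.r_[SL,l[2]]+l[0]*U+l[1]*Wd), proj(b,np.r_[SL,l[2]]+l[0]*U+l[1]*Wd))
E
```

```text
tip [ 0.45308927 -0.05740418  0.1127202 ] 0.002460519022890629
tipdir [-0.24111056  0.94442906  0.22342663] az 104.32156589145636 pitch 12.910375325433913
G->tip 0.14179518823562917 [-0.25485392  0.95867383 -0.12646728] az 104.88719180028023 pitch -7.265497362451973
theta 50.03786928443867 offset tool y -0.0016809230306330122
sleeve frame x,lat(+Wd) -0.06143447543849981 -0.000577873202947588 tool az 103.97757957799341
[341.54071244 201.05342134] [332.52080561 214.3766892 ]
[344.74783944 212.21360076] [344.77819254 215.32126228]
[319.34024561 214.6171726 ] [336.35941661 241.74557249]
```

```bash
python3 - <<'E'
from h import *
a=cam("top");b=cam("side");s=manip.sense();p=s["position"];M=Ro.from_quat(s["ee_rot"]).as_matrix();G=p-.019*M[:,2]
T=np.array([.4531,-.0574,.1127]); print("G",G)
q=lambda x,y:np.array((290+(x-1.5)/4,140+(y-1.5)/4)); print("tip,band,obs",q(200,214),q(216,68),proj(b,T))
for pt in(-12,-8,-4,0,4,8):
    c=np.radians(pt); d=np.cos(c)*U+np.sin(c)*Z; B=T-.152*d
    print(pt,proj(b,B).round(1),"G dist from axis",np.round(np.linalg.norm(np.cross(G-T,d)),4))
# white barrel rows in side image: brightness along the projected axis line
P0,P1=q(200,214),q(219,40); 
for k in np.linspace(-.05,1,36):
    x,y=P0+k*(P1-P0); print(round(y,1),b["im"][int(round(y)),int(round(x))].tolist(),end=" ")
E
```

```text
G [ 0.48951392 -0.19353327  0.13125503]
tip,band,obs [339.625 193.125] [343.625 156.625] [340.08810558 193.23257048]
-12 [343.9 152.4] G dist from axis 0.0113
-8 [343.7 155.3] G dist from axis 0.0023
-4 [343.5 158.3] G dist from axis 0.0089
0 [343.3 161.4] G dist from axis 0.0187
4 [343.1 164.6] G dist from axis 0.0284
8 [342.9 167.9] G dist from axis 0.038
195.3 [108, 74, 41] 194.0 [111, 74, 51] 192.7 [113, 91, 75] 191.4 [125, 123, 116] 190.1 [164, 160, 156] 188.8 [194, 193, 186] 187.5 [208, 205, 199] 186.2 [197, 199, 191] 184.9 [212, 209, 201] 183.6 [240, 237, 232] 182.2 [252, 251, 247] 180.9 [252, 251, 249] 179.6 [251, 249, 246] 178.3 [231, 226, 222] 177.0 [248, 246, 242] 175.7 [254, 253, 251] 174.4 [252, 250, 247] 173.1 [251, 250, 247] 171.8 [251, 249, 247] 170.5 [251, 250, 248] 169.2 [251, 249, 247] 167.9 [251, 249, 246] 166.6 [252, 251, 249] 165.3 [251, 250, 248] 164.0 [251, 250, 247] 162.7 [252, 249, 247] 161.4 [251, 250, 247] 160.1 [251, 249, 246] 158.8 [251, 249, 245] 157.5 [255, 253, 251] 156.2 [255, 252, 247] 154.8 [233, 226, 217] 153.5 [154, 151, 147] 152.2 [112, 87, 73] 150.9 [126, 82, 45] 149.6 [133, 76, 33]
```

The tester sagged about 8° nose-down in the grip, and three cues agree on that. I'll level it and bring it low over the cradle.

```bash
python3 - <<'E'
from h import *
th=np.radians(49.5)
for px,z in((-.06,.075),(-.05,.048),(-.02,.044)): go(*target(th,.142,px,z))
E
```

```text
shift cm [-0.2   0.2  -5.47] turn deg [ 7.58  2.14 -0.03]
shift cm [-0.44  1.17 -8.17] turn deg [ 7.58  2.14 -0.03]
shift cm [-1.18  4.08 -8.57] turn deg [ 7.58  2.14 -0.03]
```

Emit:
{"name": "drive_tool", "arguments": {"series": [{"x": 0, "y": 0, "z": -0.5, "wx": 2, "wy": 0.6, "wz": 0}, {"x": 0, "y": 0, "z": -1, "wx": 4, "wy": 1.1, "wz": 0}, {"x": -0.1, "y": 0.1, "z": -2, "wx": 6, "wy": 1.7, "wz": 0}, {"x": -0.2, "y": 0.2, "z": -3, "wx": 7.6, "wy": 2.1, "wz": 0}, {"x": -0.2, "y": 0.2, "z": -4, "wx": 7.6, "wy": 2.1, "wz": 0}, {"x": -0.2, "y": 0.2, "z": -5, "wx": 7.6, "wy": 2.1, "wz": 0}, {"x": -0.2, "y": 0.2, "z": -5.5, "wx": 7.6, "wy": 2.1, "wz": 0}, {"x": -0.2, "y": 0.2, "z": -5.5, "wx": 7.6, "wy": 2.1, "wz": 0}, {"x": -0.2, "y": 0.2, "z": -5.5, "wx": 7.6, "wy": 2.1, "wz": 0}, {"x": -0.2, "y": 0.2, "z": -5.5, "wx": 7.6, "wy": 2.1, "wz": 0}], "grip_force": 45}}

```text
t: 7.2
position: [0.4844, -0.1814, 0.0593]
ee_rot: [0.576, 0.74, 0.213, -0.274]
contact_force: [-0.3, 0.4, -0.4]
gripper_width: 0.0193
grasp_force: 44.9
```

```bash
python3 - <<'E'
from h import *
a=cam("top");b=cam("side");s=manip.sense();print(s["position"],s["contact_force"])
o=np.hstack([cv2.resize(a["im"][180:240,305:365],(400,400),interpolation=2),cv2.resize(b["im"][150:250,290:390],(400,400),interpolation=2)])
cv2.imwrite("pics/low.png",o[:,:,::-1])
for px,z in((-.05,.048),(-.02,.044)): go(*target(np.radians(49.5),.142,px,z))
E
```

```text
[ 0.48426588 -0.18157026  0.05918435] [ 0.43262765  0.5294644  -0.76151099]
shift cm [-0.17  0.97 -2.56] turn deg [-0.07 -0.07 -0.02]
shift cm [-0.9   3.88 -2.96] turn deg [-0.07 -0.07 -0.02]
```

View pics/low.png

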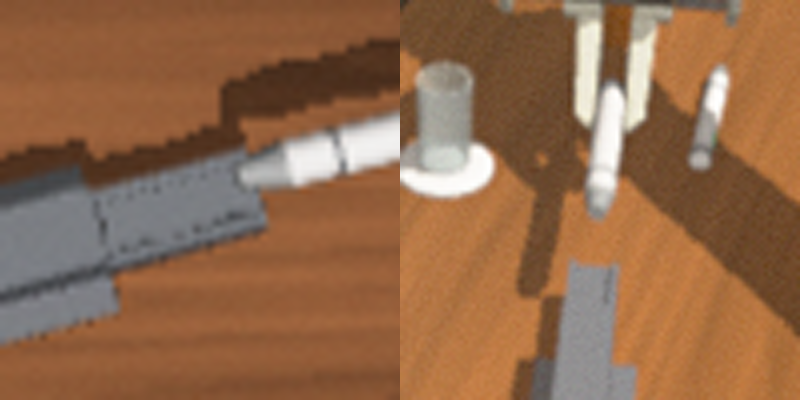

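Tip at top crop (240,177) and side crop (196,213). The cradle end corners are at (240,150) and (265,228) in top, and (170,262) and (220,265) in side. I'll compute the tip relative to the cradle.

```bash
python3 - <<'E'
from h import *
a=cam("top");b=cam("side");s=manip.sense();p=s["position"];M=Ro.from_quat(s["ee_rot"]).as_matrix();G=p-.019*M[:,2]
t=lambda x,y:(305+(x-2.8)/6.667,180+(y-2.8)/6.667); q=lambda x,y:np.array((290+(x-1.5)/4,150+(y-1.5)/4))
fr=lambda P:np.r_[(P[:2]-SL)@U[:2],(P[:2]-SL)@Wd[:2],P[2]].round(4)
T,g=tri(a,t(241,177),b,q(197,213)); print("tip",fr(T),g,"G",fr(G))
C,g=tri(a,t(252.5,189),b,q(195,263.5)); print("cradle end ctr",fr(C),g)
for c1,c2 in(((240,150),(170,262)),((265,228),(220,265))): print(fr(tri(a,t(*c1),b,q(*c2))[0]))
v=T-G;print("L",np.linalg.norm(v),"pitch",np.degrees(np.arcsin(v[2]/np.linalg.norm(v))),"az",np.degrees(np.arctan2(v[1],v[0])))
P0,P1=q(197,213),q(215,60)
for k in np.linspace(.6,1,20):
    x,y=P0+k*(P1-P0); print(round(y,1),int(b["im"][int(round(y)),int(round(x))].mean()),end=" ")
for pt in(-8,-4,0,4):
    c=np.radians(pt); d=np.cos(c)*U+np.sin(c)*Z; print(pt,proj(b,T-.152*d).round(1),proj(b,T-.157*d-0.009*0).round(1))
E
```

```text
tip [-0.0606 -0.0006  0.0815] 0.003420493951293992 G [-0.2018 -0.0009  0.0734]
cradle end ctr [-0.0673 -0.0012  0.0336] 0.0035637119513954466
[-0.0667  0.0159  0.0337]
[-0.0679 -0.0183  0.0334]
L 0.1414263558532214 pitch 3.2799573160735194 az 104.07145045565998
179.9 245 179.1 244 178.3 243 177.5 243 176.7 245 175.9 241 175.1 240 174.3 242 173.5 237 172.7 237 171.9 227 171.1 167 170.3 119 169.5 89 168.7 89 167.8 77 167.0 76 166.2 68 165.4 74 164.6 74 -8 [343.1 164.8] [343.2 163.6]
-4 [343.  167.7] [343.1 166.6]
0 [342.8 170.7] [342.9 169.7]
4 [342.6 173.9] [342.7 173. ]
```

Emit:
{"name": "drive_tool", "arguments": {"series": [{"x": 0, "y": 0, "z": -1, "wx": 0, "wy": 0, "wz": 0}, {"x": 0, "y": 0, "z": -2, "wx": 0, "wy": 0, "wz": 0}, {"x": 0, "y": 0, "z": -2.6, "wx": 0, "wy": 0, "wz": 0}, {"x": 0, "y": 0, "z": -2.9, "wx": 0, "wy": 0, "wz": 0}, {"x": -0.25, "y": 1, "z": -3, "wx": 0, "wy": 0, "wz": 0}, {"x": -0.5, "y": 2, "z": -3, "wx": 0, "wy": 0, "wz": 0}, {"x": -0.75, "y": 3, "z": -3, "wx": 0, "wy": 0, "wz": 0}, {"x": -1, "y": 4, "z": -3, "wx": 0, "wy": 0, "wz": 0}, {"x": -1, "y": 4, "z": -3, "wx": 0, "wy": 0, "wz": 0}]}}

```text
t: 8.3
position: [0.4733, -0.139, 0.0295]
ee_rot: [0.575, 0.741, 0.213, -0.276]
contact_force: [0.6, 1.4, -1.1]
gripper_width: 0.0186
grasp_force: 44.9
```

```bash
cat > chk.py <<'E'
from h import *
s=manip.sense();p=s["position"];M=Ro.from_quat(s["ee_rot"]).as_matrix();G=p-.019*M[:,2];T=G+.1414*U
fr=lambda P:np.r_[(P[:2]-SL)@U[:2],(P[:2]-SL)@Wd[:2],P[2]].round(4)
print("t",s["t"],"G",fr(G),"tip~",fr(T),"TCP",fr(p),"F",s["contact_force"].round(1),"Fx",(s["contact_force"]@U).round(1))
E
python3 chk.py
```

```text
t 8.3 G [-0.1579 -0.0009  0.0439] tip~ [-0.0165 -0.0009  0.0439] TCP [-0.1455 -0.001   0.0295] F [ 0.6  1.4 -1.1] Fx 1.2
```

Emit:
{"name": "drive_tool", "arguments": {"series": [{"x": -0.07, "y": 0.3, "z": -0.1, "wx": 0, "wy": 0, "wz": 0}, {"x": -0.15, "y": 0.6, "z": -0.1, "wx": 0, "wy": 0, "wz": 0}, {"x": -0.22, "y": 0.9, "z": -0.1, "wx": 0, "wy": 0, "wz": 0}, {"x": -0.3, "y": 1.2, "z": -0.1, "wx": 0, "wy": 0, "wz": 0}, {"x": -0.37, "y": 1.5, "z": -0.1, "wx": 0, "wy": 0, "wz": 0}, {"x": -0.45, "y": 1.8, "z": -0.1, "wx": 0, "wy": 0, "wz": 0}, {"x": -0.52, "y": 2.1, "z": -0.1, "wx": 0, "wy": 0, "wz": 0}, {"x": -0.6, "y": 2.4, "z": -0.1, "wx": 0, "wy": 0, "wz": 0}, {"x": -0.67, "y": 2.7, "z": -0.1, "wx": 0, "wy": 0, "wz": 0}, {"x": -0.75, "y": 3, "z": -0.1, "wx": 0, "wy": 0, "wz": 0}, {"x": -0.75, "y": 3, "z": -0.1, "wx": 0, "wy": 0, "wz": 0}]}}

```text
t: 9.4
position: [0.4708, -0.1228, 0.0245]
ee_rot: [0.582, 0.74, 0.21, -0.264]
contact_force: [3.3, -17.8, -0.3]
gripper_width: 0.0189
grasp_force: 45.0
```

```bash
python3 chk.py
```

```text
t 9.4 G [-0.1412  0.0004  0.0392] tip~ [0.0002 0.0004 0.0392] TCP [-0.1291  0.0005  0.0245] F [  3.3 -17.8  -0.3] Fx -18.1
```

The tip caught the mouth edge at 18 N, most likely because the nose is too high. I'll back off and lower it.

Emit:
{"name": "drive_tool", "arguments": {"series": [{"x": 0.35, "y": -1.4, "z": 0, "wx": 0, "wy": 0, "wz": 0}, {"x": 0.75, "y": -3, "z": 0.2, "wx": 0, "wy": 0, "wz": 0}, {"x": 0.75, "y": -3, "z": 0.2, "wx": 0, "wy": 0, "wz": 0}, {"x": 0.75, "y": -3, "z": 0.2, "wx": 0, "wy": 0, "wz": 0}]}}

```text
t: 9.8
position: [0.4737, -0.1408, 0.0297]
ee_rot: [0.576, 0.74, 0.213, -0.275]
contact_force: [-0.3, 0.2, -1.9]
gripper_width: 0.0188
grasp_force: 45.0
```

```bash
python3 chk.py; python3 - <<'E'
from h import *
a=cam("top");b=cam("side")
o=np.hstack([cv2.resize(a["im"][190:235,310:355],(400,400),interpolation=2),cv2.resize(b["im"][170:250,300:380],(400,400),interpolation=2)])
cv2.imwrite("pics/mouth.png",o[:,:,::-1])
E
```

```text
t 9.8 G [-0.1597 -0.001   0.0442] tip~ [-0.0183 -0.001   0.0442] TCP [-0.1473 -0.001   0.0297] F [-0.3  0.2 -1.9] Fx 0.3
```

View pics/mouth.png

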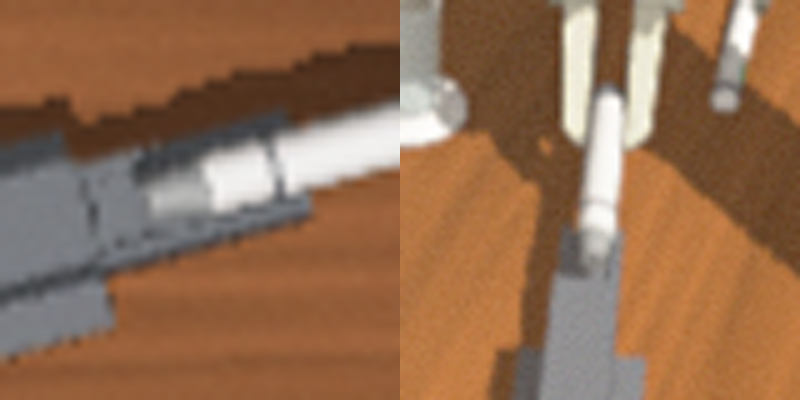

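In top the tip is at crop (150,203), laterally centred in the cradle; in side it is at crop (195,265). I'll triangulate for its height.

```bash
python3 - <<'E'
from h import *
a=cam("top");b=cam("side")
fr=lambda P:np.r_[(P[:2]-SL)@U[:2],(P[:2]-SL)@Wd[:2],P[2]].round(4)
t=lambda x,y:(310+(x-4)/8.89,190+(y-4)/8.89);q=lambda x,y:np.array((300+(x-2)/5,170+(y-2)/5))
for pt in((150,203),): 
  for qs in((195,263),(195,268)):
    T,g=tri(a,t(*pt),b,q(*qs)); print("tip",fr(T),g)
C,g=tri(a,t(298,163),b,q(190,234));print("cradle end",fr(C),g)
# end of the barrel in side
x0=q(195,265);x1=q(212,70)
for k in np.linspace(.7,1,16):
    x,y=x0+k*(x1-x0); print(round(y,1),int(b["im"][int(round(y)),int(round(x))].mean()),end=" ")
for pt in(-4,0,4,8,12):
    d=np.cos(np.radians(pt))*U+np.sin(np.radians(pt))*Z; print(pt,proj(b,T-.157*d).round(1))
E
```

```text
tip [-0.0195 -0.0036  0.0504] 0.0026499568657002335
tip [-0.0197 -0.0035  0.047 ] 0.0021102850540614406
cradle end [-0.0694 -0.0001  0.0284] 0.005324580614284037
195.3 244 194.5 244 193.7 244 193.0 243 192.2 243 191.4 244 190.6 244 189.8 243 189.1 226 188.3 162 187.5 162 186.7 120 185.9 90 185.2 78 184.4 75 183.6 75 -4 [342.6 184.8]
0 [342.4 187.9]
4 [342.2 191.1]
8 [342.  194.4]
12 [341.8 197.7]
```

Emit:
{"name": "drive_tool", "arguments": {"series": [{"x": 0.05, "y": 0, "z": 0, "wx": -2, "wy": -0.5, "wz": 0}, {"x": 0.1, "y": 0, "z": -0.2, "wx": -4, "wy": -1, "wz": 0}, {"x": 0.1, "y": 0, "z": -0.2, "wx": -4, "wy": -1, "wz": 0}, {"x": 0.02, "y": 0.3, "z": -0.2, "wx": -4, "wy": -1, "wz": 0}, {"x": -0.05, "y": 0.6, "z": -0.2, "wx": -4, "wy": -1, "wz": 0}, {"x": -0.12, "y": 0.9, "z": -0.2, "wx": -4, "wy": -1, "wz": 0}, {"x": -0.2, "y": 1.2, "z": -0.2, "wx": -4, "wy": -1, "wz": 0}, {"x": -0.27, "y": 1.5, "z": -0.2, "wx": -4, "wy": -1, "wz": 0}, {"x": -0.35, "y": 1.8, "z": -0.2, "wx": -4, "wy": -1, "wz": 0}, {"x": -0.42, "y": 2.1, "z": -0.2, "wx": -4, "wy": -1, "wz": 0}, {"x": -0.5, "y": 2.4, "z": -0.2, "wx": -4, "wy": -1, "wz": 0}]}}

```text
t: 11.1
position: [0.4689, -0.1173, 0.0277]
ee_rot: [0.584, 0.749, 0.192, -0.248]
contact_force: [0.0, 0.8, -1.5]
gripper_width: 0.0191
grasp_force: 45.0
```

```bash
python3 chk.py
```

```text
t 11.1 G [-1.346e-01  1.000e-04  4.290e-02] tip~ [0.0068 0.0001 0.0429] TCP [-1.233e-01  1.000e-04  2.770e-02] F [ 0.   0.8 -1.5] Fx 0.7
```

Emit:
{"name": "drive_tool", "arguments": {"series": [{"x": -0.1, "y": 0.4, "z": 0, "wx": 0, "wy": 0, "wz": 0}, {"x": -0.2, "y": 0.8, "z": 0, "wx": 0, "wy": 0, "wz": 0}, {"x": -0.3, "y": 1.2, "z": 0, "wx": 0, "wy": 0, "wz": 0}, {"x": -0.4, "y": 1.6, "z": 0, "wx": 0, "wy": 0, "wz": 0}, {"x": -0.5, "y": 2, "z": 0, "wx": 0, "wy": 0, "wz": 0}, {"x": -0.6, "y": 2.4, "z": 0, "wx": 0, "wy": 0, "wz": 0}, {"x": -0.7, "y": 2.8, "z": 0, "wx": 0, "wy": 0, "wz": 0}, {"x": -0.8, "y": 3.2, "z": 0, "wx": 0, "wy": 0, "wz": 0}, {"x": -0.9, "y": 3.6, "z": 0, "wx": 0, "wy": 0, "wz": 0}, {"x": -0.9, "y": 3.6, "z": 0, "wx": 0, "wy": 0, "wz": 0}]}}

```text
t: 12.1
position: [0.4596, -0.0807, 0.0278]
ee_rot: [0.583, 0.749, 0.192, -0.248]
contact_force: [-0.2, -0.5, -1.3]
gripper_width: 0.0191
grasp_force: 45.0
```

```bash
python3 chk.py
```

```text
t 12.1 G [-0.0969  0.0001  0.0431] tip~ [0.0445 0.0001 0.0431] TCP [-0.0856  0.      0.0278] F [-0.2 -0.5 -1.3] Fx -0.4
```

Emit:
{"name": "drive_tool", "arguments": {"series": [{"x": 0, "y": 0, "z": -0.1, "wx": 0, "wy": 0, "wz": 0}, {"x": 0, "y": 0, "z": -0.2, "wx": 0, "wy": 0, "wz": 0}, {"x": 0, "y": 0, "z": -0.2, "wx": 0, "wy": 0, "wz": 0}], "grip_force": 8}}

```text
t: 12.4
position: [0.46, -0.0817, 0.0255]
ee_rot: [0.584, 0.749, 0.192, -0.248]
contact_force: [0.6, 0.4, 0.6]
gripper_width: 0.0196
grasp_force: 8.0
```

Emit:
{"name": "drive_tool", "arguments": {"series": [{"x": 0, "y": 0, "z": 0, "wx": 0, "wy": 0, "wz": 0}, {"x": 0, "y": 0, "z": 0, "wx": 0, "wy": 0, "wz": 0}, {"x": 0, "y": 0, "z": 0, "wx": 0, "wy": 0, "wz": 0}, {"x": 0, "y": 0, "z": 0, "wx": 0, "wy": 0, "wz": 0}, {"x": 0.4, "y": -1.5, "z": 2, "wx": 0, "wy": 0, "wz": 0}, {"x": 0.7, "y": -3, "z": 4, "wx": 0, "wy": 0, "wz": 0}, {"x": 1.2, "y": -5, "z": 6, "wx": 0, "wy": 0, "wz": 0}, {"x": 1.5, "y": -6, "z": 6, "wx": 0, "wy": 0, "wz": 0}, {"x": 1.5, "y": -6, "z": 6, "wx": 0, "wy": 0, "wz": 0}], "claw": 0.5}}

```text
t: 13.3
position: [0.4753, -0.1433, 0.085]
ee_rot: [0.585, 0.749, 0.192, -0.247]
contact_force: [-0.2, 0.8, 0.0]
gripper_width: 0.0465
grasp_force: 0.0
```

```bash
python3 chk.py; python3 - <<'E'
from h import *
a=cam("top");b=cam("side")
fr=lambda P:np.r_[(P[:2]-SL)@U[:2],(P[:2]-SL)@Wd[:2],P[2]].round(4)
# white barrel pixels: side & top
for c in(a,b):
    for lat in(0,):
        out=[]
        for x in np.arange(-.16,.0,.005):
            u,v=proj(c,np.r_[SL,.045]+x*U); out.append((round(x*1000),int(c["im"][int(round(v)),int(round(u))].mean())))
        print(out)
E
```

```text
t 13.3 G [-1.615e-01 -1.000e-04  1.003e-01] tip~ [-2.010e-02 -1.000e-04  1.003e-01] TCP [-1.502e-01 -1.000e-04  8.500e-02] F [-0.2  0.8  0. ] Fx 0.9
[(-160, 98), (-155, 95), (-150, 98), (-145, 96), (-140, 97), (-135, 102), (-130, 100), (-125, 101), (-120, 103), (-115, 125), (-110, 107), (-105, 167), (-100, 210), (-95, 227), (-90, 213), (-85, 226), (-80, 218), (-75, 229), (-70, 218), (-65, 231), (-60, 223), (-55, 231), (-50, 222), (-45, 213), (-40, 226), (-35, 212), (-30, 230), (-25, 219), (-20, 229), (-15, 216), (-10, 232), (-5, 224)]
[(-160, 75), (-155, 76), (-150, 72), (-145, 77), (-140, 75), (-135, 74), (-130, 75), (-125, 90), (-120, 116), (-115, 146), (-110, 227), (-105, 249), (-100, 249), (-95, 244), (-90, 243), (-85, 246), (-80, 245), (-75, 244), (-70, 246), (-65, 247), (-60, 248), (-55, 242), (-50, 245), (-45, 246), (-40, 246), (-35, 247), (-30, 247), (-25, 247), (-20, 250), (-15, 237), (-10, 164), (-5, 142)]
```

The tester rests in the bore with its tail near x = -115 mm. I'll shut the fingers, drop behind the tail and push.

Emit:
{"name": "drive_tool", "arguments": {"series": [{"x": 0, "y": 0, "z": 0, "wx": 0, "wy": 0, "wz": 0}, {"x": 0, "y": 0, "z": 0, "wx": 0, "wy": 0, "wz": 0}, {"x": 0, "y": 0, "z": 0, "wx": 0, "wy": 0, "wz": 0}, {"x": 0, "y": 0, "z": 0, "wx": 0, "wy": 0, "wz": 0}, {"x": 0, "y": 0, "z": 0, "wx": 0, "wy": 0, "wz": 0}, {"x": 0, "y": 0, "z": -1.5, "wx": 0, "wy": 0, "wz": 0}, {"x": 0, "y": 0, "z": -3, "wx": 0, "wy": 0, "wz": 0}, {"x": 0, "y": 0, "z": -4.4, "wx": 0, "wy": 0, "wz": 0}, {"x": -0.25, "y": 1, "z": -4.5, "wx": 0, "wy": 0, "wz": 0}, {"x": -0.25, "y": 1, "z": -4.5, "wx": 0, "wy": 0, "wz": 0}], "claw": 0, "grip_force": 30}}

```text
t: 14.4
position: [0.4713, -0.129, 0.0404]
ee_rot: [0.583, 0.749, 0.192, -0.25]
contact_force: [-0.1, 0.6, 0.1]
gripper_width: 0.0007
grasp_force: 0.0
```

```bash
python3 chk.py
```

```text
t 14.4 G [-0.1467 -0.0004  0.0556] tip~ [-0.0053 -0.0004  0.0556] TCP [-0.1354 -0.0004  0.0404] F [-0.1  0.6  0.1] Fx 0.6
```

Emit:
{"name": "drive_tool", "arguments": {"series": [{"x": -0.1, "y": 0.4, "z": 0, "wx": 0, "wy": 0, "wz": 0}, {"x": -0.2, "y": 0.8, "z": 0, "wx": 0, "wy": 0, "wz": 0}, {"x": -0.3, "y": 1.2, "z": 0, "wx": 0, "wy": 0, "wz": 0}, {"x": -0.4, "y": 1.6, "z": 0, "wx": 0, "wy": 0, "wz": 0}, {"x": -0.5, "y": 2, "z": 0, "wx": 0, "wy": 0, "wz": 0}, {"x": -0.6, "y": 2.4, "z": 0, "wx": 0, "wy": 0, "wz": 0}, {"x": -0.7, "y": 2.8, "z": 0, "wx": 0, "wy": 0, "wz": 0}, {"x": -0.8, "y": 3.2, "z": 0, "wx": 0, "wy": 0, "wz": 0}, {"x": -0.9, "y": 3.6, "z": 0, "wx": 0, "wy": 0, "wz": 0}, {"x": -1, "y": 4, "z": 0, "wx": 0, "wy": 0, "wz": 0}, {"x": -1.1, "y": 4.4, "z": 0, "wx": 0, "wy": 0, "wz": 0}, {"x": -1.2, "y": 4.8, "z": 0, "wx": 0, "wy": 0, "wz": 0}]}}

```text
t: 15.6
position: [0.4604, -0.0832, 0.0406]
ee_rot: [0.584, 0.749, 0.192, -0.248]
contact_force: [1.0, -1.1, 1.2]
gripper_width: 0.0008
grasp_force: 0.6
```

```bash
cat >> chk.py <<'E'
a=cam("top");b=cam("side")
for c in(a,b): 
    print([(round(x*1000),int(c["im"][int(round(v)),int(round(u))].mean())) for x in np.arange(-.1,.0,.006) for u,v in[proj(c,np.r_[SL,.045]+x*U)]])
E
python3 chk.py
```

```text
t 15.6 G [-0.0995  0.0002  0.0559] tip~ [0.0419 0.0002 0.0559] TCP [-0.0882  0.0001  0.0406] F [ 1.  -1.1  1.2] Fx -1.4
[(-100, 65), (-94, 51), (-88, 146), (-82, 122), (-76, 122), (-70, 156), (-64, 225), (-58, 213), (-52, 224), (-46, 211), (-40, 223), (-34, 231), (-28, 222), (-22, 229), (-16, 220), (-10, 229), (-4, 219)]
[(-100, 172), (-94, 145), (-88, 137), (-82, 145), (-76, 163), (-70, 247), (-64, 247), (-58, 248), (-52, 243), (-46, 243), (-40, 246), (-34, 246), (-28, 247), (-22, 248), (-16, 236), (-10, 165), (-4, 142)]
```

Emit:
{"name": "drive_tool", "arguments": {"series": [{"x": -0.1, "y": 0.4, "z": 0, "wx": 0, "wy": 0, "wz": 0}, {"x": -0.2, "y": 0.8, "z": 0, "wx": 0, "wy": 0, "wz": 0}, {"x": -0.3, "y": 1.2, "z": 0, "wx": 0, "wy": 0, "wz": 0}, {"x": -0.4, "y": 1.6, "z": 0, "wx": 0, "wy": 0, "wz": 0}, {"x": -0.5, "y": 2, "z": 0, "wx": 0, "wy": 0, "wz": 0}, {"x": -0.6, "y": 2.4, "z": 0, "wx": 0, "wy": 0, "wz": 0}, {"x": -0.7, "y": 2.8, "z": 0, "wx": 0, "wy": 0, "wz": 0}, {"x": -0.8, "y": 3.2, "z": 0, "wx": 0, "wy": 0, "wz": 0}, {"x": -0.9, "y": 3.6, "z": 0, "wx": 0, "wy": 0, "wz": 0}, {"x": -1, "y": 4, "z": 0, "wx": 0, "wy": 0, "wz": 0}]}}

```text
t: 16.7
position: [0.4504, -0.0432, 0.0406]
ee_rot: [0.584, 0.749, 0.192, -0.248]
contact_force: [0.4, -0.5, 0.1]
gripper_width: 0.0004
grasp_force: 0.2
```

```bash
python3 chk.py
```

```text
t 16.7 G [-0.0583  0.0003  0.0559] tip~ [0.0831 0.0003 0.0559] TCP [-0.047   0.0003  0.0406] F [ 0.4 -0.5  0.1] Fx -0.6
[(-100, 34), (-94, 30), (-88, 26), (-82, 24), (-76, 164), (-70, 90), (-64, 89), (-58, 82), (-52, 90), (-46, 137), (-40, 136), (-34, 124), (-28, 134), (-22, 228), (-16, 213), (-10, 226), (-4, 212)]
[(-100, 202), (-94, 135), (-88, 135), (-82, 141), (-76, 132), (-70, 146), (-64, 156), (-58, 162), (-52, 141), (-46, 134), (-40, 137), (-34, 164), (-28, 248), (-22, 250), (-16, 237), (-10, 168), (-4, 144)]
```

Emit:
{"name": "drive_tool", "arguments": {"series": [{"x": -0.05, "y": 0.2, "z": 0, "wx": 0, "wy": 0, "wz": 0}, {"x": -0.1, "y": 0.4, "z": 0, "wx": 0, "wy": 0, "wz": 0}, {"x": -0.15, "y": 0.6, "z": 0, "wx": 0, "wy": 0, "wz": 0}, {"x": -0.2, "y": 0.8, "z": 0, "wx": 0, "wy": 0, "wz": 0}, {"x": -0.25, "y": 1, "z": 0, "wx": 0, "wy": 0, "wz": 0}, {"x": -0.3, "y": 1.2, "z": 0, "wx": 0, "wy": 0, "wz": 0}, {"x": -0.35, "y": 1.4, "z": 0, "wx": 0, "wy": 0, "wz": 0}, {"x": -0.4, "y": 1.6, "z": 0, "wx": 0, "wy": 0, "wz": 0}, {"x": -0.45, "y": 1.8, "z": 0, "wx": 0, "wy": 0, "wz": 0}, {"x": -0.5, "y": 2, "z": 0, "wx": 0, "wy": 0, "wz": 0}]}}

```text
t: 17.8
position: [0.4482, -0.0267, 0.0404]
ee_rot: [0.586, 0.749, 0.192, -0.244]
contact_force: [1.6, -6.0, 4.3]
gripper_width: 0.0001
grasp_force: 3.7
```

```bash
python3 chk.py
```

```text
t 17.8 G [-0.0417  0.0021  0.0557] tip~ [0.0997 0.0021 0.0557] TCP [-0.0304  0.0022  0.0404] F [ 1.6 -6.   4.3] Fx -6.3
[(-100, 166), (-94, 35), (-88, 91), (-82, 29), (-76, 33), (-70, 27), (-64, 28), (-58, 158), (-52, 163), (-46, 90), (-40, 112), (-34, 119), (-28, 63), (-22, 135), (-16, 123), (-10, 203), (-4, 226)]
[(-100, 222), (-94, 181), (-88, 206), (-82, 210), (-76, 210), (-70, 214), (-64, 215), (-58, 218), (-52, 160), (-46, 170), (-40, 190), (-34, 202), (-28, 183), (-22, 154), (-16, 158), (-10, 156), (-4, 147)]
```

Emit:
{"name": "drive_tool", "arguments": {"series": [{"x": -0.05, "y": 0.2, "z": 0, "wx": 0, "wy": 0, "wz": 0}, {"x": -0.1, "y": 0.4, "z": 0, "wx": 0, "wy": 0, "wz": 0}, {"x": -0.15, "y": 0.6, "z": 0, "wx": 0, "wy": 0, "wz": 0}, {"x": -0.2, "y": 0.8, "z": 0, "wx": 0, "wy": 0, "wz": 0}, {"x": -0.25, "y": 1, "z": 0, "wx": 0, "wy": 0, "wz": 0}, {"x": -0.25, "y": 1, "z": 0, "wx": 0, "wy": 0, "wz": 0}]}}

```text
t: 18.5
position: [0.4454, -0.0161, 0.0404]
ee_rot: [0.585, 0.749, 0.192, -0.244]
contact_force: [1.8, -6.4, 3.7]
gripper_width: 0.0004
grasp_force: 3.1
```

```bash
python3 chk.py|head -1
```

```text
t 18.5 G [-0.0307  0.002   0.0558] tip~ [0.1107 0.002  0.0558] TCP [-0.0195  0.0021  0.0404] F [ 1.8 -6.4  3.7] Fx -6.6
```

Emit:
{"name": "drive_tool", "arguments": {"series": [{"x": -0.03, "y": 0.12, "z": 0, "wx": 0, "wy": 0, "wz": 0}, {"x": -0.06, "y": 0.24, "z": 0, "wx": 0, "wy": 0, "wz": 0}, {"x": -0.09, "y": 0.36, "z": 0, "wx": 0, "wy": 0, "wz": 0}, {"x": -0.12, "y": 0.48, "z": 0, "wx": 0, "wy": 0, "wz": 0}, {"x": -0.15, "y": 0.6, "z": 0, "wx": 0, "wy": 0, "wz": 0}, {"x": -0.15, "y": 0.6, "z": 0, "wx": 0, "wy": 0, "wz": 0}]}}

```text
t: 19.2
position: [0.4445, -0.0112, 0.0404]
ee_rot: [0.586, 0.749, 0.192, -0.244]
contact_force: [1.5, -8.5, 5.0]
gripper_width: 0.0006
grasp_force: 4.4
```

```bash
python3 chk.py|head -1
```

```text
t 19.2 G [-0.0257  0.0023  0.0557] tip~ [0.1157 0.0023 0.0557] TCP [-0.0145  0.0024  0.0404] F [ 1.5 -8.5  5. ] Fx -8.6
```

Emit:
{"name": "drive_tool", "arguments": {"series": [{"x": -0.03, "y": 0.1, "z": 0, "wx": 0, "wy": 0, "wz": 0}, {"x": -0.05, "y": 0.2, "z": 0, "wx": 0, "wy": 0, "wz": 0}, {"x": -0.08, "y": 0.3, "z": 0, "wx": 0, "wy": 0, "wz": 0}, {"x": -0.1, "y": 0.4, "z": 0, "wx": 0, "wy": 0, "wz": 0}, {"x": -0.1, "y": 0.4, "z": 0, "wx": 0, "wy": 0, "wz": 0}]}}

```text
t: 19.8
position: [0.4451, -0.0106, 0.0401]
ee_rot: [0.587, 0.749, 0.191, -0.241]
contact_force: [1.6, -16.4, 11.4]
gripper_width: 0.0002
grasp_force: 8.3
```

```bash
python3 chk.py|head -1
```

```text
t 19.8 G [-0.0252  0.003   0.0555] tip~ [0.1162 0.003  0.0555] TCP [-0.0141  0.0032  0.0401] F [  1.6 -16.4  11.4] Fx -16.3
```

The stop is felt: 16 N with only about 0.5 mm of advance, at the expected position. I'll back away and check.

Emit:
{"name": "drive_tool", "arguments": {"series": [{"x": 0.25, "y": -1, "z": 0, "wx": 0, "wy": 0, "wz": 0}, {"x": 0.6, "y": -2.5, "z": 0.3, "wx": 0, "wy": 0, "wz": 0}, {"x": 1.2, "y": -5, "z": 3, "wx": 0, "wy": 0, "wz": 0}, {"x": 2.2, "y": -9, "z": 6, "wx": 0, "wy": 0, "wz": 0}, {"x": 3.2, "y": -13, "z": 9, "wx": 0, "wy": 0, "wz": 0}, {"x": 4, "y": -16, "z": 13, "wx": 0, "wy": 0, "wz": 0}, {"x": 4, "y": -18, "z": 16, "wx": 0, "wy": 0, "wz": 0}, {"x": 4, "y": -18, "z": 16, "wx": 0, "wy": 0, "wz": 0}, {"x": 4, "y": -18, "z": 16, "wx": 0, "wy": 0, "wz": 0}]}}

```text
t: 20.8
position: [0.4801, -0.1831, 0.2006]
ee_rot: [0.584, 0.749, 0.192, -0.248]
contact_force: [-0.5, 0.6, 0.4]
gripper_width: 0.0005
grasp_force: 0.0
```

```bash
python3 - <<'E'
from h import *
a=cam("top");b=cam("side")
o=np.hstack([cv2.resize(a["im"][120:240,250:370],(400,400),interpolation=2),cv2.resize(b["im"][150:300,250:400],(400,400),interpolation=2)])
cv2.imwrite("pics/final.png",o[:,:,::-1])
for c in(a,b):
    print("tail",[(round(x*1000),int(c["im"][int(round(v)),int(round(u))].mean())) for x in np.arange(-.03,.01,.003) for u,v in[proj(c,np.r_[SL,.045]+x*U)]])
    print("tab",[(round(x*1000),int(c["im"][int(round(v)),int(round(u))].mean())) for x in np.arange(.09,.175,.004) for u,v in[proj(c,np.r_[SL,.061]+x*U)]])
E
```

```text
tail [(-30, 129), (-27, 130), (-24, 129), (-21, 130), (-18, 131), (-15, 128), (-12, 129), (-9, 120), (-6, 127), (-3, 147), (0, 130), (3, 131), (6, 129), (9, 129)]
tab [(90, 128), (94, 145), (98, 162), (102, 166), (106, 150), (110, 113), (114, 170), (118, 159), (122, 198), (126, 149), (130, 198), (134, 124), (138, 123), (142, 116), (146, 130), (150, 84), (154, 24), (158, 25), (162, 25), (166, 99), (170, 100), (174, 99)]
tail [(-30, 145), (-27, 143), (-24, 142), (-21, 142), (-18, 147), (-15, 140), (-12, 147), (-9, 147), (-6, 142), (-3, 141), (0, 143), (3, 143), (6, 144), (9, 142)]
tab [(90, 142), (94, 143), (98, 137), (102, 125), (106, 159), (110, 219), (114, 192), (118, 181), (122, 149), (126, 171), (130, 172), (134, 167), (138, 160), (142, 154), (146, 129), (150, 100), (154, 68), (158, 44), (162, 44), (166, 48), (170, 66), (174, 86)]
```

View pics/final.png

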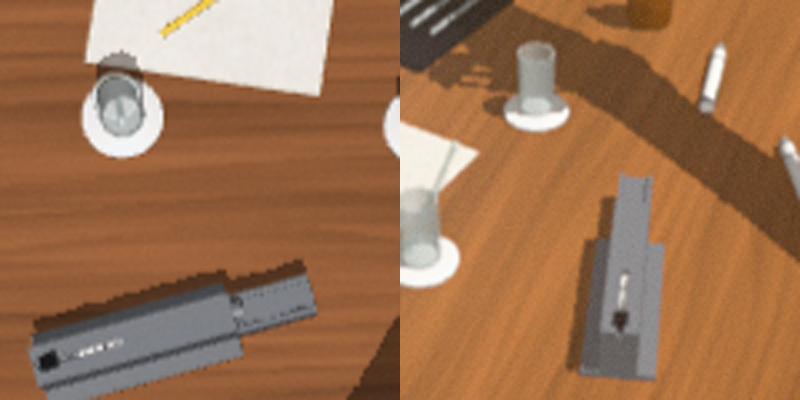

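In the final picture the ejector tab sits at the rear end of its slot (top crop (48,360)). White barrel shows through the slot, a few mm of tail show at the mouth, and everything else is standing.

```bash
python3 -c "
from station import hand_in
print(hand_in())"
```

```text
the job is handed in; nothing more can be done
None
```

The tester is in the sleeve, pushed until I felt the stop at about 16 N, and the job is handed in at about 21 s; the final pictures show the ejector tab at the rear of its slot and both cylinders and the glass rod standing, but the beaker and bottle were not fully in view and no score came back.

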